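# Hover the portion marker over the traybake

## Robot

A 6-joint arm with a two-finger parallel gripper is mounted at the origin on the work surface. World frame = base frame: x ahead of the robot, y to its left, z up, the work surface at z = 0. Lengths are in mm, angles in rad, forces in N, time in s.
With the tool pointing down it reaches from about 375 to 750 mm from the base axis. Payload 9 kg.
Tool frame: the origin (TCP) lies at the very end of the fingers, on their centre line; the grasp point (between the pads) lies 19 mm behind it (env.grasp_offset is the z of the grasp point in the tool frame, in mm); z points along the fingers, y is the line along which they close (so a half turn about z gives the same grasp; the last joint's range is limited). The gripper opens to 85 mm and grips with 20 to 120 N. Pads are 22 mm wide; open, the fingers measure 114 mm over their backs; the gripper's body (76 mm by 85 mm) begins 54 mm behind the grasp point. The pads swing forward as they close: fully open they stand 13 mm farther back than shut.
Start: joints at [-1.412, 0.104, 0.097, 1.564, 0, 1.353], TCP at [220.78, -557.936, 231.331] pointing down, gripper open.
Joint ranges: [-2.99, 2.99], [-0.84, 1.86], [-1.1, 1.16], [-1.84, 2.11], [-1.51, 1.56], [-3.14, 3.14]. Speed limits (rad/s): [2.22, 2.22, 2.57, 3.14, 3.14, 3.14].

## Interface

Orientations are given as [roll, pitch, yaw] about the fixed x, y, z axes, in that order (R = Rz(yaw) Ry(pitch) Rx(roll)).
In Python, from plant import env gives the robot as it stands. The module is installed in compiled form; this text tells all that it offers.
- The arm moves only by the shell command python3 -m jog 'ROWS' [OPENING] [FORCE]. ROWS is text: rows parted by semicolons, each of 4 numbers parted by spaces: the shift along the tool's x, y, z in cm, then the turn about the tool's z in rad. A call has 1 to 20 rows; each row shifts and turns the commanded pose from where the row before left it, along the tool's axes as they then stand; what a row does not reach is not made up. A row lasts 1/10 s, in which the tool goes at most 50 mm and 8.59 degrees, less where a joint would pass 70% of its speed; a pose out of reach is approached as far as the arm can. A call with a gripper value outside its range is refused whole. OPENING is the finger opening in cm, from 0 to 8.54, set as the call begins (- or left out, the last holds). The fingers move at their own pace and stop on an object; FORCE is the grip in N (left out, the last holds). Time passes only in rows, so rows that do not move let the fingers close. It gives the time, the measured TCP pose, the force, the opening and the grip force at its end, in the units of the state.
- env.get_obs(): the state, without advancing time (a new reading comes with each control period).
- env.snapshot(name): name is "scene" or "top" or "wrist"; returns a dict with "frame" (420x560x3 uint8, red, green, blue), "K" (3x3 intrinsics, pixels), "R" (3x3) and "t" (3): a world point X has camera coordinates R X + t; the wrist camera has in their place "mount" (4x4, takes a point from camera to tool coordinates, whose origin is the TCP and whose axes are the flange's). Camera axes: x right, y down, z forward; pixel columns grow to the right and rows downward; lengths in mm; the calibration is good to about 2 mm. A picture is of the moment at which its call begins: read the wrist's pose just before it. There is no depth.
- env.job_done(): hands the job in; it is judged then, once.
The state is a dict: "time": time; "q": joint angles; "joint_vel": joint speeds; "effort": joint torques, N m; "eef_pos": TCP position; "tool_rot": TCP orientation; "contact_force": force on the tool from outside, world axes, zero at the start; "torque": the same for the moment, N m; "width": opening from 0.0 (shut) to 1.0 (fully open); "grasp_force": force on a finger pad.
Only numpy, scipy, OpenCV 4.12 (cv2) and the standard library are available. Lean on these libraries where they do the work, as an engineer would, in place of code of your own. Each camera call takes 0.05 s, during which the arm holds its last target. There are 200 camera calls.

## Task

Before we cut the iced traybake for the cake sale I want to check where the lines will fall: pick up the steel portion marker with the red handle, carry it over the top of the row of craft figures on their wooden riser, and hold it level about 15 mm above the icing, centred on the cake and with its long side along the cake's long side (either way round). It must not touch the cake, and the figures and the potted cactus must stay as they are. Finish while still holding the marker there, motionless: do not press it in, put it down or let go.

Things in the scene. Friction and masses are not known exactly. Their poses are not given: they have to be found in the camera images.
- marker: (mm) Loose grid of steel strips 3 thick, 25 tall; 204 (x) by 138 (y), six open cells (3 by 2). Above it a red handle bar along x: 136 long, 20 wide, from z 61 to 79, on two thin posts at x +-58. 0.2 to 0.45 kg, balanced at the bar's middle. Origin: centre of its underside; z up, through the bar's middle. Starts on the table on either side of the riser, yaw within 80 degrees; half a turn looks the same.
- traybake: (mm) The cake, across the riser from the marker, fixed: brown sponge 216 (x) by 150 (y), flat cream icing, on a wooden board 250 x 180 x 12. Six red cherries (x -67, 0, 67; y +-34) stand 5 above the icing, one in the middle of each marker cell when aligned. Origin: centre of the board's underside, z up. Yaw within 80 degrees; half a turn looks the same.
- icing (a point): The point at the centre of the icing's top surface, 48 mm above the table; axes as those of the traybake.
- riser: Fixed dark wooden display riser that lies between marker and cake: 300 mm long (its x, roughly away from the robot), 90 mm wide (its y), top 35 mm above the table. Origin: centre of its underside, z up.
- figure_red: Loose light craft figure on the riser, 85 mm tall (its top 120 mm above the table), base 52 mm across: red body, pointed red hat, yellow head. Origin: centre of its underside, z up. Bystander.
- figure_blue: Loose light craft figure on the riser, 85 mm tall (its top 120 mm above the table), base 52 mm across: blue body with two upright ears, white head. Origin: centre of its underside, z up. Bystander.
- figure_brown: Loose light craft figure on the riser, 85 mm tall (its top 120 mm above the table), base 52 mm across: brown cardboard body and pointed hat, orange head. Origin: centre of its underside, z up. Bystander.
- cactus: Loose model cactus, green with two arms, in a terracotta pot 74 mm across, 171 mm tall in all and about 90 mm over its arms (along its y); it stands on the table beyond the far end of the riser. Origin: centre of its underside, z up. Bystander.
Mind the look-alikes: they are no part of the job. What is shaped like the marker but orange is not meant.

How it is judged (in metres and radians):
On the way, in this order (a step that is already met when the one before it is completed fails the run):
1. the marker is lifted off the table in the gripper (underside more than 30 mm up) (height (world z) of marker above 0.03 m and contact force between marker and the fingers above 2 N), for 0.1 s.
2. the marker passes over the row of figures, higher than their tops (its underside's centre over the riser, more than 115 mm above the table) (height (world z) of marker above 0.115 m and y of marker in the frame of riser between -0.05 and 0.05 m and x of marker in the frame of riser between -0.17 and 0.17 m and contact force between marker and the fingers above 2 N), for 0.05 s.
At the end, for the whole second after the job is handed in: Marker held still in the fingers, underside 5 to 27 mm above the icing, not touching the cake; centres within 10 mm seen from above, long axes within 5 degrees (either way round), level within 4.5 degrees; figures and cactus upright, within 20 mm of their start (horizontal distance between marker and icing below 0.01 m and z of marker in the frame of icing between 0.005 and 0.027 m and angle between the x axis of marker and the x axis of traybake, either way round below 0.09 rad and angle between marker's own z axis and vertical below 0.08 rad and contact force between marker and the fingers above 2 N and contact force between marker and traybake below 0.1 N and linear speed of marker below 0.02 m/s and angular speed of marker below 0.15 rad/s and not (distance of any of figure_red, figure_blue, figure_brown, cactus from where it was at the start of the episode above 0.02 m or angle between any of figure_red, figure_blue, figure_brown, cactus's own z axis and vertical above 0.35 rad)); the arm keeps its last pose, push and grip.
It fails at once if the marker touches the cake (contact force between marker and traybake above 0.3 N).
It fails at once if a figure or the cactus is moved by more than 20 mm or tipped (distance of any of figure_red, figure_blue, figure_brown, cactus from where it was at the start of the episode above 0.02 m or angle between any of figure_red, figure_blue, figure_brown, cactus's own z axis and vertical above 0.35 rad).
It also fails if it takes over 48 s, if anything falls off the work surface, if the arm or the gripper's body presses on something with over 40 N, if the wrist force passes 120 N, or if a joint passes its speed limit or range.

## Working session

There is one attempt and no reset: what is moved stays moved. The work goes in short steps, Python scripts to look and compute and a shell command to move; the robot and the scene stay as the last step left them, time stands still between calls to the robot, and variables do not carry over. Pictures are saved under pics/ and viewed, at most 10 in all, crops included, and the job is handed in when it is done.

```bash
mkdir -p pics
cat > h.py <<'E'
import numpy as np, cv2, pickle
from plant import env
def snap(n,f):
    s=env.snapshot(n); pickle.dump(s,open(f'pics/{f}.pkl','wb')); cv2.imwrite(f'pics/{f}.png',s['frame'][:,:,::-1]); return s
def load(f): return pickle.load(open(f'pics/{f}.pkl','rb'))
def proj(s,X):
    X=np.atleast_2d(X); c=X@np.array(s['R']).T+np.array(s['t']).ravel(); p=c@np.array(s['K']).T; return p[:,:2]/p[:,2:]
def ray(s,u,v):
    R=np.array(s['R']);t=np.array(s['t']).ravel(); return -R.T@t, R.T@np.linalg.inv(s['K'])@[u,v,1]
def onz(s,u,v,z):
    o,d=ray(s,u,v); return o+d*(z-o[2])/d[2]
def tri(s1,p1,s2,p2):
    o,d=ray(s1,*p1);q,e=ray(s2,*p2); d=d/np.linalg.norm(d);e=e/np.linalg.norm(e)
    a,b=np.linalg.lstsq(np.c_[d,-e],q-o,rcond=None)[0]; return (o+a*d+q+b*e)/2, np.linalg.norm(o+a*d-q-b*e)
E
python3 - <<'E'
from h import *
print(env.get_obs())
for n in ['scene','top']:
    s=snap(n,n+'0'); print(n,-np.array(s['R']).T@np.array(s['t']).ravel())
a=cv2.imread('pics/scene0.png');b=cv2.imread('pics/top0.png')
E
```

```text
{'time': 0.0, 'q': array([-1.41169171e+00,  1.04683485e-01,  9.64530943e-02,  1.56388500e+00,
        1.93645766e-05,  1.35306437e+00]), 'joint_vel': array([ 0.00086481, -0.00010281,  0.00059005,  0.00086275,  0.00156848,
        0.00121244]), 'effort': array([-1.43096945e-04, -5.56924868e+01,  5.03652298e+01,  1.68295694e-02,
       -3.77784681e-04, -1.75703111e-06]), 'eef_pos': array([ 220.73155673, -557.5674105 ,  230.52267675]), 'tool_rot': array([-3.14030892e+00, -3.03845001e-04,  3.76836358e-01]), 'contact_force': array([0.3361845 , 0.40569046, 0.92230357]), 'torque': array([ 0.01285511, -0.0614354 ,  0.03015459]), 'grasp_force': 0.0, 'width': 1.0006929537236424}
scene [1373.0702098  -270.83677586 1287.47227759]
top [ 365.09778634   19.12138518 1145.18362297]
```

View pics/top0.png

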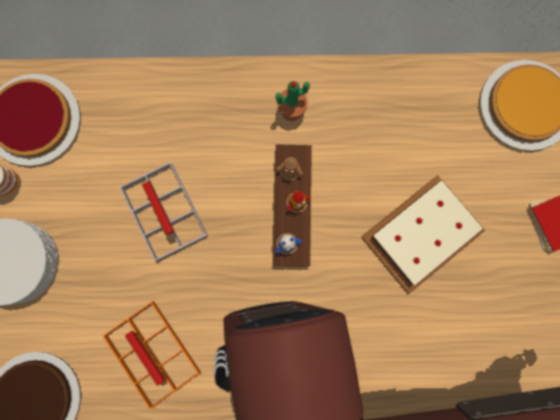

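View pics/scene0.png

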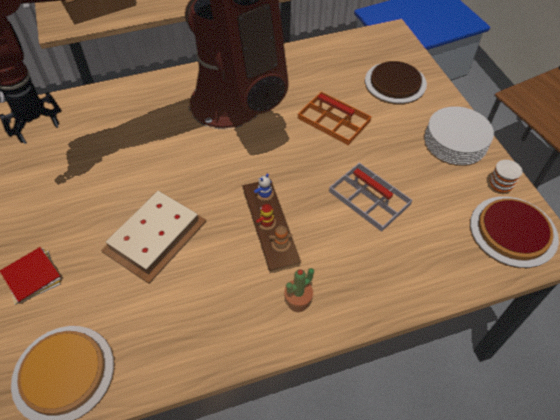

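The top view shows the steel grid with its red bar at (165,212). The scene view shows it at (370,195). Things that could be mistaken for it are the orange grid with a red bar at top (152,355) / scene (334,117), and the red box at top (550,222) / scene (30,275). I choose the steel one. The cake is at top (428,233) / scene (155,233), with the riser at top (293,207) between them. Next I'll check the choice in one enlarged crop.

Run:
```python
import cv2,numpy as np
t=cv2.imread('pics/top0.png');s=cv2.imread('pics/scene0.png')
def c(im,x,y,w=100,h=75,k=4):
    o=cv2.resize(im[y:y+h,x:x+w],None,fx=k,fy=k,interpolation=cv2.INTER_CUBIC)
    for i in range(0,w,20): cv2.putText(o,str(x+i),(i*k,8),0,.3,(0,0,0),1); cv2.line(o,(i*k,8),(i*k,14),(0,0,0))
    for i in range(0,h,20): cv2.putText(o,str(y+i),(0,i*k+4),0,.3,(0,0,0),1)
    return o
cv2.imwrite('pics/c1.png',np.vstack([np.hstack([c(t,115,162,100,100,4)[:300*100//75],c(s,320,150,100,100,4)])]))
cv2.imwrite('pics/c2.png',np.hstack([c(t,358,172,125,125,3),c(s,95,180,125,125,3)]))
```

```text
(no output)
```

View pics/c1.png

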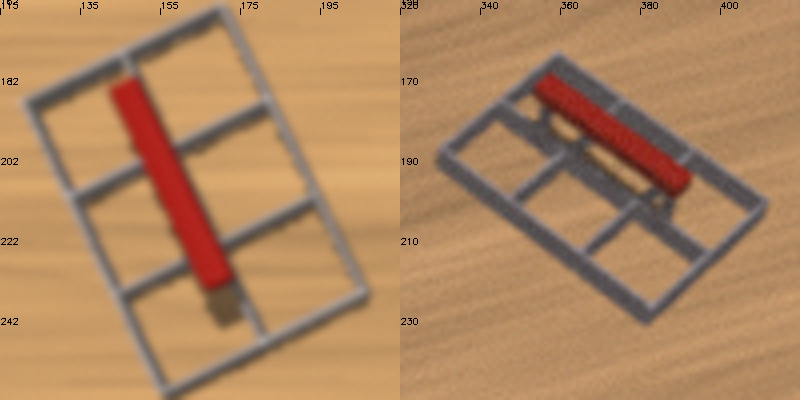

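View pics/c2.png

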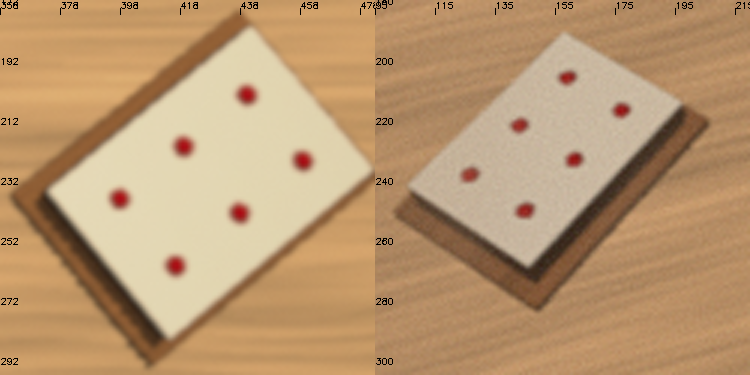

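Crop check: this is the steel grid with the red bar. In the top view its outer corners are at (122,188), (170.5,164), (207.5,236) and (156,261). In the scene view they are at (359.5,164), (329.5,190), (382,230.5) and (412,201). All six cherries on the cake are clear in both views, so I'll triangulate.

Run:
```python
from h import *
from scipy.optimize import least_squares
T,S=load('top0'),load('scene0')
def red(s,x0,y0,x1,y1,amin):
    f=s['frame'][y0:y1,x0:x1].astype(float); w=np.clip(f[...,0]-1.0*np.maximum(f[...,1],f[...,2])-70 if 0 else f[...,0]-np.maximum(f[...,1],f[...,2]),0,255)
    m=(w>70).astype(np.uint8); n,l,st,c=cv2.connectedComponentsWithStats(m)
    out=[]
    for i in range(1,n):
        if st[i,4]>=amin: 
            out.append(c[i]+[x0,y0])
    return np.array(out)
bt,bs=red(T,115,162,215,262,60),red(S,320,150,420,250,60); print('bar',bt,bs,[tri(T,a,S,b) for a in bt for b in bs])
ct,cs=red(T,375,185,475,280,6),red(S,105,195,200,275,6); print(len(ct),len(cs))
P=[]
for a in ct:
    X=onz(T,*a,50); j=np.argmin(np.linalg.norm(cs-proj(S,X),axis=1)); X,e=tri(T,a,S,cs[j]); P.append(X); print(np.round(X,1),round(e,1))
P=np.array(P); c=P.mean(0)
def pose(p,X): 
    c,s=np.cos(p[3]),np.sin(p[3]); return np.array(X)@np.array([[c,s,0],[-s,c,0],[0,0,1]])+p[:3]
def fit(obj,obs,p0):
    f=lambda p:np.concatenate([(proj(s,pose(p,obj))-o).ravel() for s,o in zip((T,S),obs)])
    r=least_squares(f,p0); return r.x,np.sqrt(np.mean(r.fun**2))
# cherries, assign by model
from scipy.optimize import linear_sum_assignment
obj=np.array([[x,y,0] for x in(-67,0,67) for y in(-34,34)],float)
d=np.linalg.svd((P-c)[:,:2])[2][0]; p=np.r_[c,np.arctan2(d[1],d[0])]
for _ in range(3):
    obs=[]
    for s,o in((T,ct),(S,cs)):
        D=np.linalg.norm(proj(s,pose(p,obj))[:,None]-o[None],axis=2); obs.append(o[linear_sum_assignment(D)[1]])
    p,e=fit(obj,obs,p)
print('cake x,y,z,yaw',np.round(p,3),'rms px',e)
g=np.array([[-102,-69,0],[-102,69,0],[102,69,0],[102,-69,0]],float)
t4=np.array([[122,187.75],[170.5,164],[207.5,235.75],[156.25,261.25]])
s4=np.array([[359.5,164.25],[329.5,190],[382,230.5],[412,201.25]])
W=np.array([onz(T,*u,25) for u in t4]); print('grid z25',np.round(W,1))
best=None
for k in range(4):
  for k2 in range(4):
   for fl in(1,-1):
    a=np.roll(t4,k,0);b=np.roll(s4[::fl],k2,0)
    Wk=np.roll(W,k,0);v=Wk[3]-Wk[0]
    q,e=fit(g,[a,b],np.r_[W.mean(0),np.arctan2(v[1],v[0])])
    if best is None or e<best[1]: best=(q,e)
print('marker',np.round(best[0],3),best[1])
for n,uv in dict(r0=(275,145),r1=(312,145),r2=(311,269),r3=(274,268)).items(): print(n,np.round(onz(T,*uv,35)))
for n,uv in dict(brown=(290,168),red=(297,202),blue=(288,244)).items(): print(n,np.round(onz(T,*uv,100)))
print('cactus',np.round(onz(T,293,92,150)))
```

```text
bar [[157.22929936 207.51804671]] [[372.96031746 182.50396825]] [(array([538.58348693, 304.3666146 ,  72.87672561]), np.float64(3.146755838277454))]
6 6
[ 542.3 -368.3   48.4] 2.3
[ 501.9 -315.3   48.9] 2.2
[ 488.5 -410.2   48.4] 1.9
[ 460.1 -262.2   47.8] 2.0
[ 447.3 -357.    48.2] 1.9
[ 406.4 -303.6   48.1] 1.5
cake x,y,z,yaw [ 474.384 -336.234   48.434   -0.914] rms px 0.2909104487907007
grid z25 [[596.4 402.7  25. ]
 [654.4 284.7  25. ]
 [474.5 192.5  25. ]
 [415.  315.4  25. ]]
marker [538.208 304.854   8.288  -2.682] 0.867421364900244
r0 [696.  25.  35.]
r1 [694. -66.  35.]
r2 [390. -56.  35.]
r3 [394.  32.  35.]
brown [621.  -9. 100.]
red [541. -23. 100.]
blue [445.  -1. 100.]
cactus [784. -18. 150.]
```

The cake centre measures (474,-336), yaw -0.914, cherries at z≈48.5 (expected 48 to 53). The marker is at (538,305), yaw 0.46, bar at z≈73 (expected 61 to 79). Riser and figures agree with the text. The best wrist configuration is tool yaw -2.68 at the marker and 2.228 at the cake, so I'll turn first and then travel.

```bash
cat >> h.py <<'E'
from scipy.spatial.transform import Rotation as Ro
def go(pos,yaw):
    o=env.get_obs(); R=Ro.from_euler('xyz',o['tool_rot']).as_matrix(); a=o['tool_rot'][2]
    dy=(yaw-a+np.pi)%(2*np.pi)-np.pi
    print('t',round(o['time'],2),'pos',np.round(o['eef_pos'],1),'rpy',np.round(o['tool_rot'],3),'q6',round(o['q'][5],2),'F',np.round(o['contact_force'],1),'g',round(o['grasp_force'],1),round(o['width'],2))
    print('tool shift cm',np.round(R.T@(np.array(pos)-o['eef_pos'])/10,2),'turn',round(-dy,3))
E
python3 -m jog "0 0 0 -.147;0 0 0 -.147;0 0 0 -.147;0 0 0 -.147;0 0 0 -.147;0 0 0 -.147;0 0 0 -.147;0 0 0 -.147;0 0 0 -.147;0 0 0 -.147;0 0 0 -.147;0 0 0 -.147;0 0 0 -.147;0 0 0 -.147;0 0 0 -.147;0 0 0 -.147;0 0 0 -.147;0 0 0 -.147;0 0 0 -.147;0 0 0 -.147"
python3 -m jog "0 0 0 -.143;0 0 0 -.143;0 0 0 0"
python3 -c "
from h import *
go([500,-150,230],-2.68);go([538.4,304.6,230],-2.68)"
```

```text
time: 2.1
eef_pos: [220.8, -557.7, 230.8]
tool_rot: [3.141, 0.0, -2.96]
contact_force: [-1.0, -0.1, 0.2]
width: 1.002
grasp_force: 0.0
time: 2.4
eef_pos: [220.8, -557.7, 230.9]
tool_rot: [3.141, 0.0, -2.678]
contact_force: [-0.1, -0.5, -0.8]
width: 1.001
grasp_force: 0.0
t 2.4 pos [ 220.8 -557.7  230.9] rpy [ 3.141  0.    -2.678] q6 -1.88 F [-0.1 -0.5 -0.8] g 0.0 1.0
tool shift cm [-43.2   23.99   0.11] turn 0.002
t 2.4 pos [ 220.8 -557.7  230.9] rpy [ 3.141  0.    -2.678] q6 -1.88 F [-0.1 -0.5 -0.8] g 0.0 1.0
tool shift cm [-66.96  62.94   0.14] turn 0.002
```

```bash
python3 -m jog "-3.6 2 0 0;-3.6 2 0 0;-3.6 2 0 0;-3.6 2 0 0;-3.6 2 0 0;-3.6 2 0 0;-3.6 2 0 0;-3.6 2 0 0;-3.6 2 0 0;-3.6 2 0 0;-3.6 2 0 0;-3.6 2 0 0"
python3 -m jog "-2.16 3.54 0 0;-2.16 3.54 0 0;-2.16 3.54 0 0;-2.16 3.54 0 0;-2.16 3.54 0 0;-2.16 3.54 0 0;-2.16 3.54 0 0;-2.16 3.54 0 0;-2.16 3.54 0 0;-2.16 3.54 0 0;-2.16 3.54 0 0;0 0 0 0;0 0 0 0"
python3 - <<'E'
from h import *
go([538.4,304.6,51],-2.68)
o=env.get_obs(); s=snap('wrist','w1'); M=np.array(s['mount']); print(np.round(M,3))
R=Ro.from_euler('xyz',o['tool_rot']).as_matrix(); W=np.eye(4);W[:3,:3]=R;W[:3,3]=o['eef_pos'];C=np.linalg.inv(W@M)
s['R'],s['t']=C[:3,:3],C[:3,3]; pickle.dump(s,open('pics/w1.pkl','wb'))
f=s['frame'][:,:,::-1].copy()
c,sn=np.cos(.46),np.sin(.46)
for x,y,z in [(68,10,79),(68,-10,79),(-68,-10,79),(-68,10,79),(102,69,25),(-102,69,25),(102,-69,25),(-102,-69,25)]:
    p=proj(s,[538.4+c*x-sn*y,304.6+sn*x+c*y,z])[0]; print(np.round(p)); cv2.drawMarker(f,tuple(int(v) for v in np.clip(p,-999,999)),(0,255,0),0,10)
cv2.imwrite('pics/w1b.png',f)
E
```

```text
time: 3.6
eef_pos: [501.5, -149.1, 231.2]
tool_rot: [-3.141, 0.0, -2.685]
contact_force: [-0.1, -0.3, 0.7]
width: 0.999
grasp_force: 0.0
time: 4.9
eef_pos: [539.9, 304.3, 230.6]
tool_rot: [-3.141, -0.001, -2.682]
contact_force: [0.6, -0.5, -0.1]
width: 1.002
grasp_force: 0.0
t 4.9 pos [539.9 304.3 230.6] rpy [-3.141e+00 -1.000e-03 -2.682e+00] q6 -0.16 F [ 0.6 -0.5 -0.1] g 0.0 1.0
tool shift cm [ 0.1   0.09 17.96] turn -0.002
[[ 1.0000e-03 -9.4900e-01 -3.1700e-01  8.2193e+01]
 [ 1.0000e+00  1.0000e-03  1.0000e-03 -1.5970e+00]
 [-1.0000e-03 -3.1700e-01  9.4900e-01 -1.4265e+02]
 [ 0.0000e+00  0.0000e+00  0.0000e+00  1.0000e+00]]
[288. 254.]
[270. 254.]
[269. 129.]
[290. 129.]
[330. 259.]
[341.  95.]
[227. 259.]
[217.  95.]
```

View pics/w1b.png

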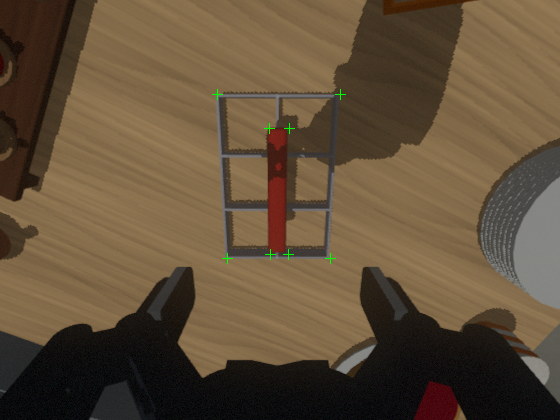

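The wrist view shows the steel grid with corners at (219,94), (340,95), (330,258) and (228,258), and the red bar from (277,129) to (277,254). My projected model (green) lands on them within 1 to 2 px, which confirms position, yaw and bar height. Descending.

```bash
python3 -m jog "0.1 0 2.5 0;0 0 2.5 0;0 0 2.5 0;0 0 2.5 0;0 0 2.5 0;0 0 2.5 0;0 0 1.5 0;0 0 1 0;0 0 0.4 0;0 0 0 0;0 0 0 0" && python3 -c "
from h import *
go([538.4,304.6,51],-2.68)"
```

```text
time: 6.05
eef_pos: [540.2, 303.4, 53.4]
tool_rot: [-3.141, 0.002, -2.681]
contact_force: [-0.1, -0.1, 0.2]
width: 0.999
grasp_force: 0.0
t 6.05 pos [540.2 303.4  53.4] rpy [-3.141e+00  2.000e-03 -2.681e+00] q6 -0.16 F [-0.1 -0.1  0.2] g 0.0 1.0
tool shift cm [0.1  0.19 0.24] turn -0.001
```

```bash
python3 -m jog "0.1 0.1 0.2 0;0 0 0 0;0 0 0 0" && python3 -m jog "0 0 0 0;0 0 0 0;0 0 0 0;0 0 0 0;0 0 0 0;0 0 0 0;0 0 0 0;0 0 0 0;0 0 0 0;0 0 0 0;0 0 0 0;0 0 0 0" 0 70 && python3 -m jog "0 0 -0.5 0;0 0 -1 0;0 0 -1.5 0;0 0 -1.5 0;0 0 -1.5 0;0 0 0 0;0 0 0 0"
python3 -c "
from h import *
go([510,0,215],-2.68); go([510,0,215],2.98)"
```

```text
time: 6.35
eef_pos: [538.2, 303.8, 50.6]
tool_rot: [-3.141, 0.0, -2.68]
contact_force: [0.4, 0.5, -0.5]
width: 1.001
grasp_force: 0.0
time: 7.55
eef_pos: [538.2, 303.7, 50.4]
tool_rot: [-3.141, 0.0, -2.68]
contact_force: [-0.4, 0.2, 3.9]
width: 0.218
grasp_force: 69.3
time: 8.25
eef_pos: [538.5, 303.8, 110.9]
tool_rot: [-3.141, 0.001, -2.68]
contact_force: [0.4, -0.6, -3.3]
width: 0.221
grasp_force: 68.6
t 8.25 pos [538.5 303.8 110.9] rpy [-3.141e+00  1.000e-03 -2.680e+00] q6 -0.16 F [ 0.4 -0.6 -3.3] g 68.6 0.22
tool shift cm [ 16.06 -25.94 -10.43] turn -0.0
t 8.25 pos [538.5 303.8 110.9] rpy [-3.141e+00  1.000e-03 -2.680e+00] q6 -0.16 F [ 0.4 -0.6 -3.3] g 68.6 0.22
tool shift cm [ 16.06 -25.94 -10.43] turn 0.623
```

```bash
python3 -m jog "0 0 -1.5 0;0 0 -2 0;0 0 -2 0;0 0 -2 0;0 0 -2 0;0 0 -1 0;0 0 0 0" && python3 -m jog "0.7 -1.1 0 0;1.3 -2.1 0 0;1.3 -2.1 0 0;1.3 -2.1 0 0;1.3 -2.1 0 0;1.3 -2.1 0 0;1.3 -2.1 0 0;1.3 -2.1 0 0;1.3 -2.1 0 0;1.3 -2.1 0 0;1.3 -2.1 0 0;1.3 -2.1 0 0;1.3 -2.1 0 0;0 0 0 0"
python3 -c "
from h import *
go([474.4,-336.2,215],-2.68)"
```

```text
time: 8.95
eef_pos: [538.7, 303.9, 216.9]
tool_rot: [-3.141, 0.002, -2.68]
contact_force: [0.5, 0.0, -4.4]
width: 0.221
grasp_force: 68.9
time: 10.35
eef_pos: [508.1, -7.1, 213.8]
tool_rot: [3.141, -0.002, -2.683]
contact_force: [0.3, 0.6, -4.1]
width: 0.22
grasp_force: 69.0
t 10.35 pos [508.1  -7.1 213.8] rpy [ 3.141e+00 -2.000e-03 -2.683e+00] q6 -0.73 F [ 0.3  0.6 -4.1] g 69.0 0.22
tool shift cm [ 17.57 -28.03  -0.09] turn -0.003
```

```bash
python3 -m jog "1.25 -2 0 0;1.25 -2 0 0;1.25 -2 0 0;1.25 -2 0 0;1.25 -2 0 0;1.25 -2 0 0;1.25 -2 0 0;1.25 -2 0 0;1.25 -2 0 0;1.25 -2 0 0;1.25 -2 0 0;1.25 -2 0 0;1.25 -2 0 0;1.25 -2 0 0;0 0 0 0;0 0 0 0" && python3 -m jog "0 0 0 .06;0 0 0 .11;0 0 0 .11;0 0 0 .11;0 0 0 .11;0 0 0 .11;0 0 0 .11;0 0 0 .11;0 0 0 .11;0 0 0 .11;0 0 0 .11;0 0 0 .11;0 0 0 .08;0 0 0 .02;0 0 0 0;0 0 0 0"
python3 - <<'E'
from h import *
go([474.4,-336.2,215],2.228)
o=env.get_obs(); s=snap('wrist','w2'); M=np.array(s['mount'])
R=Ro.from_euler('xyz',o['tool_rot']).as_matrix(); W=np.eye(4);W[:3,:3]=R;W[:3,3]=o['eef_pos'];C=np.linalg.inv(W@M)
s['R'],s['t']=C[:3,:3],C[:3,3]; pickle.dump(s,open('pics/w2.pkl','wb'))
f=s['frame'][:,:,::-1].copy()
def mk(X,col):
    for p in proj(s,X): cv2.drawMarker(f,tuple(int(v) for v in np.clip(p,-999,999)),col,0,10)
b=o['eef_pos']-[0,0,51]; a=o['tool_rot'][2]
def pts(L,a,b): c,n=np.cos(a),np.sin(a); return np.array([[b[0]+c*x-n*y,b[1]+n*x+c*y,b[2]+z] for x,y,z in L])
mk(pts([(68,10,79),(68,-10,79),(-68,-10,79),(-68,10,79),(102,69,25),(-102,69,25),(102,-69,25),(-102,-69,25)],a,b),(0,255,0))
mk(pts([(x,y,51) for x in(-67,0,67) for y in(-34,34)],-.914,[474.4,-336.2,0]),(255,0,0))
cv2.imwrite('pics/w2b.png',f)
E
```

```text
time: 11.95
eef_pos: [476.4, -332.6, 214.1]
tool_rot: [3.139, -0.0, -2.681]
contact_force: [-1.1, -0.1, -3.6]
width: 0.223
grasp_force: 69.5
time: 13.55
eef_pos: [477.1, -332.5, 215.2]
tool_rot: [-3.142, -0.0, 2.235]
contact_force: [0.4, 0.0, -3.7]
width: 0.224
grasp_force: 69.4
t 13.55 pos [ 477.1 -332.5  215.2] rpy [-3.142 -0.     2.235] q6 0.07 F [ 0.4  0.  -3.7] g 69.4 0.22
tool shift cm [-0.12 -0.44  0.02] turn 0.007
```

View pics/w2b.png

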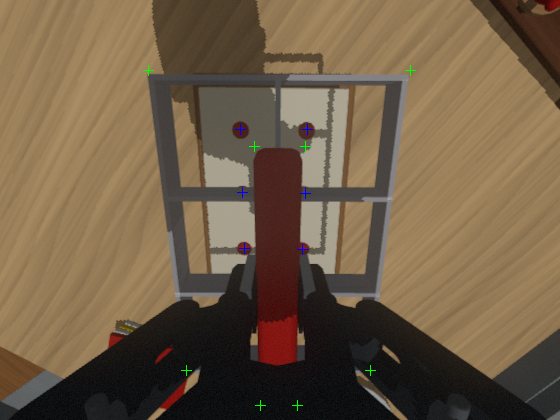

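The cherries sit on their predicted pixels (blue), so the cake pose is confirmed. The marker appears slightly lower or tilted compared with my model (green): its far corners are at about (152,77) and (407,77), predicted (148,70) and (410,70). I'll read it more closely and fit its pose in the tool.

Run:
```python
import cv2
f=cv2.imread('pics/w2.png')[62:307,142:417]
o=cv2.resize(f,None,fx=2.9,fy=2.4,interpolation=cv2.INTER_CUBIC)
for i in range(0,275,20): cv2.putText(o,str(142+i),(int(i*2.9),8),0,.32,(0,0,255),1); cv2.line(o,(int(i*2.9),9),(int(i*2.9),14),(0,0,255))
for i in range(0,245,20): cv2.putText(o,str(62+i),(0,int(i*2.4)+4),0,.32,(0,0,255),1)
cv2.imwrite('pics/c3.png',o)
```

```text
(no output)
```

View pics/c3.png

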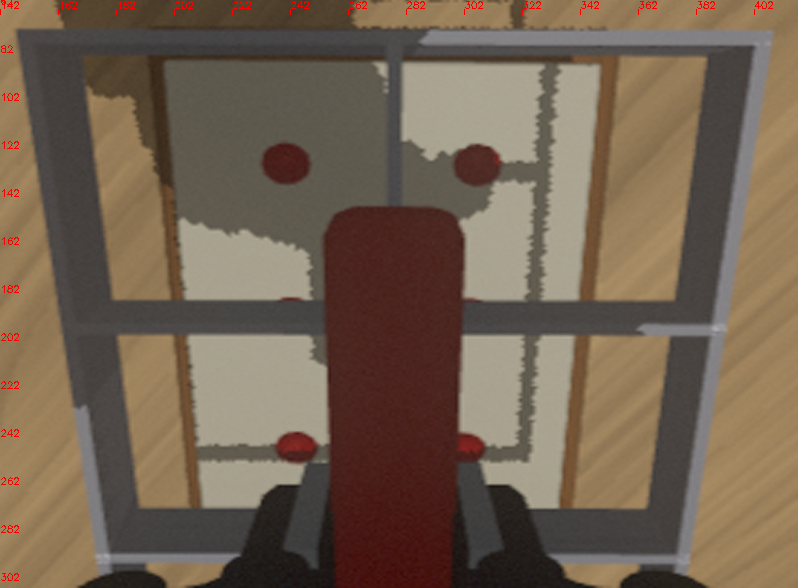

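```bash
cat > fit.py <<'E'
from h import *
from scipy.optimize import least_squares
# marker frame here: x = tool x, y = tool y flipped, z up; parent: tool frame
def fitm(s,uv,obj):
    Mi=np.linalg.inv(np.array(s['mount'])); K=np.array(s['K'])
    def f(p):
        X=Ro.from_rotvec(p[3:]).as_matrix()@np.diag([1,-1,-1])@obj.T+p[:3,None]
        c=K@(Mi[:3,:3]@X+Mi[:3,3:]); return ((c[:2]/c[2]).T-uv).ravel()
    r=least_squares(f,[0,0,51,0,0,0],loss='soft_l1'); return r.x,f(r.x).reshape(-1,2)
px=[(18,30,102,1,69,25),(772,31,102,-1,69,25),(83,56,99,1,66,0),(707,56,99,-1,66,0),(725,329,35.5,-1,69,25),(72,330,35.5,1,69,25),
(97,556,-32.5,1,69,25),(690,556,-32.5,-1,69,25),(138,508,-32.5,1,66,0),(647,508,-32.5,-1,66,0),(112,300,35.5,1,66,0),(677,300,35.5,-1,66,0)]
uv=np.array([(142+a/2.9,62+b/2.4) for a,b,*_ in px]); obj=np.array([(x,sg*y,z) for _,_,x,sg,y,z in px],float)
s=load('w2'); p,r=fitm(s,uv,obj); print('tool-frame pos mm',np.round(p[:3],1),'rot',np.round(p[3:],3)); print(np.round(r,1).tolist())
E
python3 fit.py
```

```text
tool-frame pos mm [-2.3 -0.5 50.8] rot [0.001 0.004 0.001]
[[-0.5, 0.5], [0.8, 0.6], [-0.2, 0.2], [-0.0, 0.6], [0.8, -2.4], [-3.6, -3.0], [0.3, -0.1], [-0.0, -0.1], [1.0, 0.5], [-0.3, 0.5], [0.6, -0.4], [-0.9, -0.2]]
```

The marker fits level in the fingers: offset (-2.3,-0.5) mm, underside 50.8 mm below the TCP. So I shift the tool by (0.11,-0.39) cm and lower it to TCP z = 114 for 15 mm above the icing.

```bash
python3 -m jog "0.1 -0.4 0 .007;0 0 1 0;0 0 1.5 0;0 0 1.5 0;0 0 1.5 0;0 0 1.5 0;0 0 1 0;0 0 0.5 0;0 0 0 0;0 0 0 0;0 0 0 0"
python3 - <<'E'
from h import *
a=2.228; t=np.array([474.4,-336.2,114])+Ro.from_euler('xyz',[np.pi,0,a]).as_matrix()@[2.3,.5,0]
go(t,a)
E
```

```text
time: 14.7
eef_pos: [473.6, -335.1, 131.2]
tool_rot: [3.142, 0.001, 2.226]
contact_force: [-0.4, -0.0, -3.5]
width: 0.224
grasp_force: 69.5
t 14.7 pos [ 473.6 -335.1  131.2] rpy [3.142e+00 1.000e-03 2.226e+00] q6 0.07 F [-0.4 -0.  -3.5] g 69.5 0.22
tool shift cm [0.1  0.04 1.72] turn -0.002
```

```bash
python3 -m jog "0.1 0 0.6 0;0 0 0.6 0;0 0 0.4 0;0 0 0.1 0;0 0 0 0;0 0 0 0;0 0 0 0"
python3 - <<'E'
from h import *
a=2.228; t=np.array([474.4,-336.2,114])+Ro.from_euler('xyz',[np.pi,0,a]).as_matrix()@[2.3,.5,0]
go(t,a)
w=snap('wrist','w3')['frame']; T=snap('top','top1')['frame']; S=snap('scene','scene1')['frame']
go(t,a)
c=lambda f,x,y,w,h:cv2.resize(f[y:y+h,x:x+w],(400,300),interpolation=cv2.INTER_CUBIC)
o=np.vstack([np.hstack([c(w,0,0,560,420),c(w,130,40,300,225)]),np.hstack([c(T,250,70,240,180+50),c(S,80,140,250,188)])])
cv2.imwrite('pics/f.png',o[:,:,::-1])
E
```

```text
time: 15.4
eef_pos: [472.8, -334.0, 113.6]
tool_rot: [3.142, 0.0, 2.226]
contact_force: [-0.3, -0.3, -3.4]
width: 0.221
grasp_force: 69.5
t 15.4 pos [ 472.8 -334.   113.6] rpy [3.142 0.    2.226] q6 0.07 F [-0.3 -0.3 -3.4] g 69.5 0.22
tool shift cm [-0.04  0.04 -0.04] turn -0.002
t 15.55 pos [ 472.7 -334.   113.5] rpy [3.142 0.    2.226] q6 0.07 F [-1.  -0.8 -3.4] g 69.5 0.22
tool shift cm [-0.05  0.04 -0.05] turn -0.002
```

View pics/f.png

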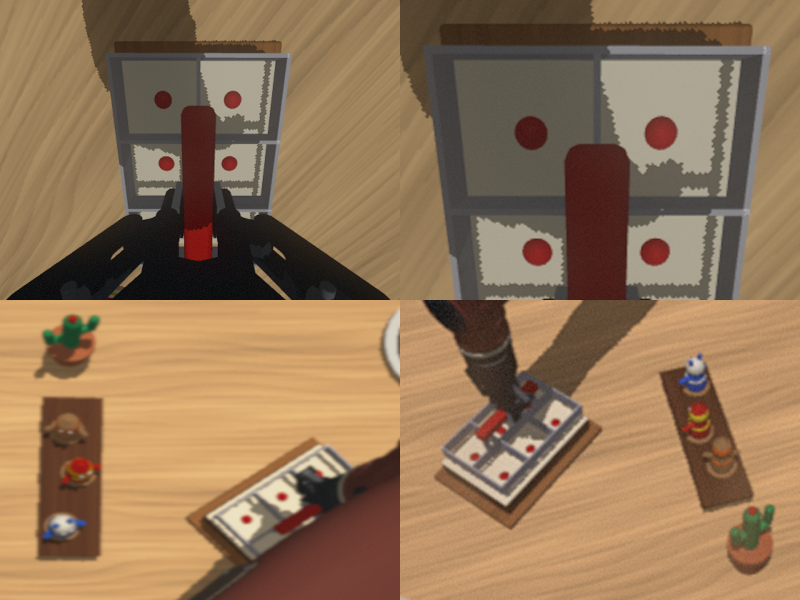

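The marker hangs level over the icing with one cherry per cell. In the wrist crop the cherries at x=531 and 661 are symmetric about the middle strip at 597. The figures and cactus are standing where they were. Handing in.

```bash
python3 -c "
from plant import env
print(env.job_done())"
```

```text
the job is handed in; nothing more can be done
None
```

I handed the job in with the gripper still holding the steel marker level and motionless, centred over the cake and about 15 mm above the icing by my measurements; the figures and cactus are where they started, and the hand-in returned no verdict.

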